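# Shut the cyan-lidded pipette-tip box

## Task

In front of the robot two pipette-tip boxes stand open. Lower the hinged lid of the one with the cyan (light blue) lid until it is fully closed on its base, so that no dust gets at the tips. Leave that box standing where it is, and leave the open orange box beside it as it is, because its tips are still in use.

Things in the scene. Friction and masses are not known exactly. Their poses are not given: they have to be found in the camera images.
- cyan_box: Open pipette-tip box with a dark blue base and a cyan lid, loose, 0.55 to 0.9 kg. 82 mm (its x) by 118 mm (y), 77 mm high shut: base 0 to 46 mm, lid 47 to 77 mm. Origin: centre of its underside, on the worktop. x points from its front (faces the robot within 0.7 rad) to its back, z up. The hinge line runs along y at x = +41, z = 47 mm in this frame.
- cyan_box_lid (a joint): Angle of its lid, rad: 0 shut, 1.57 top face upright, 1.75 open stop; starts at 1.25 to 1.65. The lid is a shell 82 mm from hinge to front edge, 30 mm deep, hollow below, with a 5 mm lip at mid front edge. Open, it stands up at the back, outer top face away from the robot. Stiff hinge (0.03 N m, damped): the 30 g lid stays at any angle; about 1 N at its far edge moves it.
- orange_box: A second box of the same shape and size, all orange, loose, open, facing the robot, left or right of the cyan-lidded one. Origin and axes as for that box. To be left alone. (Other tip boxes stand far back on the left, out of the way: one cyan-lidded and one blue, both shut, and one orange.)
- orange_box_lid (a joint): Angle of the orange lid, rad, measured as for the cyan one; starts open at 1.25 to 1.65 and is to stay open.
Things that resemble listed ones, but are neither listed nor needed, are in the scene too. Leave any green look-alike of the cyan_box alone.

How it is judged:
At the end, for the whole second after the job is handed in: The cyan lid is shut to within 0.08 rad (6.5 mm at its front edge), its box stands upright, at rest and within 20 mm of where it was, and the orange box is within 20 mm of where it was with its lid still open (more than 1.0 rad) (value of joint cyan_box_lid below 0.08 rad and distance of each of cyan_box, orange_box from where it was at the start of the episode below 0.02 m and angle between cyan_box's own z axis and vertical below 0.1 rad and linear speed of cyan_box below 0.02 m/s and value of joint orange_box_lid above 1 rad); the robot touches nothing.
It fails at once if the orange box's lid was pushed towards shut (value of joint orange_box_lid below 1 rad).
It also fails if it takes over 32 s, if anything falls off the work surface, if the arm or the gripper's body presses on something with over 40 N, if the wrist force passes 120 N, or if a joint passes its speed limit or range.

## Robot

A 7-joint arm with a two-finger parallel gripper is mounted at the origin on a cart in front of the work surface, level with it; the furniture and walls round the work are solid. World frame = base frame: x ahead of the robot, y to its left, z up, the work surface at z = 0. Lengths are in m, angles in rad, forces in N, time in s.
With the tool pointing down it reaches from about 0.425 to 0.925 m from the base axis. Payload 6.8 kg.
Tool frame: the origin (TCP) lies at the very end of the fingers, on their centre line; the grasp point (between the pads) lies bot.hold_point_z behind it (bot.hold_point_z is the distance from the TCP to the grasp point, in m); x points along the fingers, z is the direction in which the jaws open and shut, and the axes are right-handed (so a half turn about x gives the same grasp; the last joint's range is limited). The gripper opens to 85 mm and grips with 20 to 120 N. Pads are 22 mm wide; open, the fingers measure 114 mm over their backs; the gripper's body (76 mm by 85 mm) begins 54 mm behind the grasp point. The pads swing forward as they close: fully open they stand 13 mm farther back than shut.
Start: joints at [1.225, 0.477, 0.022, 1.555, -0.011, 1.109, -0.083], TCP at [0.159, -0.656, 0.231] pointing down, gripper open.
Joint ranges: [-2.96, 2.96], [-0.34, 2.1], [-1.41, 1.46], [0.24, 2.44], [-1.37, 4.51], [0.17, 1.92], [-2.96, 2.96]. Speed limits (rad/s): [2.39, 2.39, 3.14, 3.14, 3.14, 3.14, 3.14].

## Interface

Orientations are given as a unit quaternion [w, x, y, z].
In Python, from station import bot gives the robot as it stands.
- The arm moves only by the tool drive_tool, never from a script. Its arguments are lists of equal length, an entry for each row: "slide": the shift along the world's x, y, z in mm, a list of three; "turn": the turn, a rotation vector about the world's x, y, z in rad, a list of three; "gripper": the opening, from 0 (shut) to 1 (fully open). A call has 1 to 10 rows; each row is the pose to reach, as a shift and turn from the pose measured when the call began; what a row does not reach only later rows make up. A row lasts 1/10 s, in which the tool goes at most 50 mm and 8.59 degrees, less where a joint would pass 70% of its speed; a pose out of reach is approached as far as the arm can. A call with a gripper value outside its range is refused whole. The fingers move at their own pace and stop on an object; "squeeze" is the grip in N (left out, the last holds). Time passes only in rows, so rows that repeat a pose let the fingers close. It gives the time, the measured TCP pose, the force and the opening at its end, in the units of the state.
- bot.get_obs(): the state, without advancing time (a new reading comes with each control period).
- bot.read_camera(name): name is "scene" or "top" or "wrist"; returns a dict with "color" (420x560x3 uint8, red, green, blue), "fovy" (degrees; the focal length in pixels is half the picture's height over the tangent of half this angle, whatever the lens; pixels are square), "cx", "cy" (the principal point, pixels), "R" (3x3) and "t" (3): a world point X has camera coordinates R X + t. Camera axes: x right, y down, z forward; pixel columns grow to the right and rows downward; lengths in m; the calibration is good to about 2 mm. A picture is of the moment at which its call begins. There is no depth.
- bot.hand_in(): hands the job in, once; it reports no verdict.
The state is a dict: "t": time; "q": joint angles; "joint_vel": joint speeds; "joint_torque": joint torques, N m; "eef_pos": TCP position; "tool_rot": TCP orientation; "contact_force": force on the tool from outside, world axes, zero at the start; "torque": the same for the moment, N m; "gripper_width": opening from 0.0 (shut) to 1.0 (fully open).
Only numpy, scipy, OpenCV 4.12 (cv2) and the standard library are available. Lean on these libraries where they do the work, as an engineer would, in place of code of your own. Each camera call takes 0.05 s, during which the arm holds its last target.

## Working session

There is one attempt and no reset: what is moved stays moved. The work goes in short steps, Python scripts to look and compute and a tool call to move; the robot and the scene stay as the last step left them, time stands still between calls to the robot, and variables do not carry over. Pictures are saved under pics/ and viewed, and the job is handed in when it is done.

Besides the shell and the picture viewer there is one more tool, called after ">>>" by a JSON object that holds its "name" and its "arguments". drive_tool: Moves the arm, as the interface text tells. Its arguments: {"type":"object","properties":{"slide":{"type":"array"},"turn":{"type":"array"},"gripper":{"type":"array"},"squeeze":{"type":"number"}},"required":["slide","turn","gripper"]}

```bash
mkdir -p pics; ls; python3 - <<'E'
from station import bot
import cv2,json
print(bot.get_obs(), bot.hold_point_z)
for n in ["scene","top"]:
    c=bot.read_camera(n); cv2.imwrite(f"pics/{n}0.png",c["color"][:,:,::-1])
    print(n,c["fovy"],c["cx"],c["cy"],c["R"],c["t"])
E
```

```text
pics
{'t': 0.0, 'q': array([ 1.22493593,  0.47783531,  0.02233574,  1.55650525, -0.01149759,
        1.10927934, -0.08307383]), 'joint_vel': array([-1.12671727e-03, -1.32103963e-03, -3.56585579e-04,  7.88086203e-04,
        9.75611322e-04, -4.96111023e-04,  1.98452164e-05]), 'joint_torque': array([ 5.06067718e-04, -5.96454334e+01,  1.60783555e+00, -2.81194675e+01,
        1.24022673e-02,  9.36268450e-03, -2.46285578e-05]), 'eef_pos': array([ 0.1588199 , -0.6554148 ,  0.23027932]), 'tool_rot': array([ 0.55522475,  0.43753033,  0.55633986, -0.43678215]), 'contact_force': array([-0.17807134,  0.03623242,  0.22443159]), 'torque': array([ 0.04617621,  0.00636306, -0.06658833]), 'gripper_width': 0.994467529045341} 0.0187
scene 43.62703092892927 278.93769646393866 212.00466628273463 [[-0.90474116 -0.4258832   0.00818119]
 [-0.19786196  0.40317192 -0.89347806]
 [ 0.37721887 -0.80998513 -0.44903231]] [0.4732088  0.15073587 1.07122114]
top 52.40686582928224 272.5061339576949 211.1597149439612 [[-0.01195445 -0.99973374 -0.01973652]
 [-0.99192785  0.01434836 -0.12598917]
 [ 0.12623881  0.01807108 -0.99183527]] [0.03006203 0.51968427 0.99977915]
```

View pics/scene0.png

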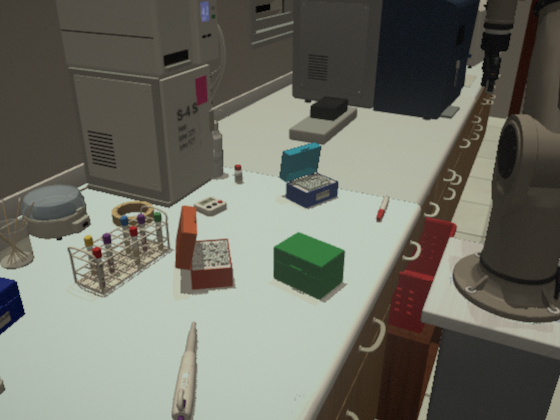

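View pics/top0.png

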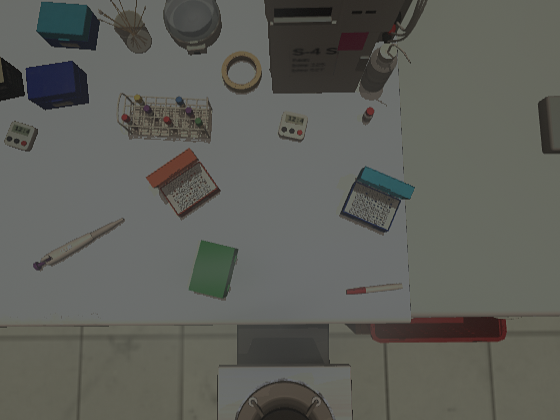

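The candidates in the top view are:
- Open box with a cyan lid and dark blue base, at (376,200). It also shows in the scene view at (310,178).
- Shut cyan-lidded box far back left, at (68,25).
- Open orange box, at (186,183).
- Shut green look-alike, at (213,270).

The target is the one at (376,200), because it is the only open box with a dark blue base and cyan lid. I'll confirm it in enlarged crops.

```bash
python3 - <<'E'
import cv2,numpy as np
a=cv2.imread('pics/top0.png')[155:245,325:425]; b=cv2.imread('pics/scene0.png')[135:215,265:355]
a=cv2.resize(a,(400,360),interpolation=cv2.INTER_CUBIC);b=cv2.resize(b,(400,360),interpolation=cv2.INTER_CUBIC)
cv2.imwrite('pics/crop0.png',np.clip(np.hstack([a,b])*1.5,0,255).astype('uint8'))
E
```

```text
(no output)
```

View pics/crop0.png

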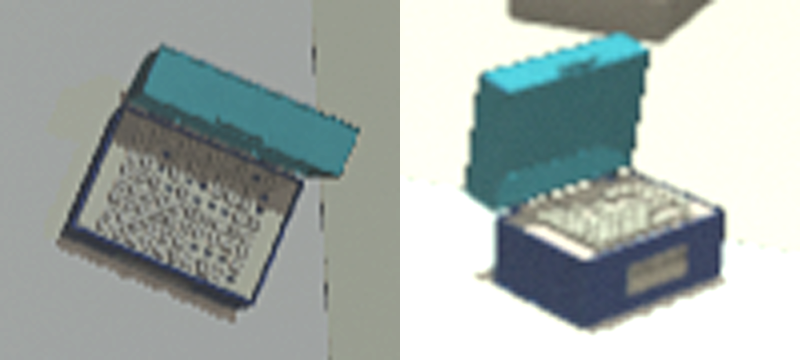

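It is the open box with a dark blue base and a cyan lid. Top view: hinge corners at about (355.5,179.5) and (400.5,200.5), front rim at about (343,212) to (387,231). I'll fit its pose and lid angle to both views.

```bash
cat > h.py <<'E'
import numpy as np,cv2
def K(c):
    f=c["color"].shape[0]/2/np.tan(np.radians(c["fovy"])/2); return f
def proj(c,X):
    p=np.atleast_2d(X)@np.array(c["R"]).T+np.array(c["t"]); f=K(c)
    return np.c_[f*p[:,0]/p[:,2]+c["cx"],f*p[:,1]/p[:,2]+c["cy"]]
def world(p,L):
    L=np.atleast_2d(L); s,k=np.sin(p[2]),np.cos(p[2])
    return np.c_[p[0]+k*L[:,0]-s*L[:,1],p[1]+s*L[:,0]+k*L[:,1],L[:,2]]
def lid(a,L): # L in shut box frame
    L=np.atleast_2d(L).astype(float); dx=L[:,0]-.041; dz=L[:,2]-.047
    return np.c_[.041+dx*np.cos(a)+dz*np.sin(a),L[:,1],.047-dx*np.sin(a)+dz*np.cos(a)]
E
python3 - <<'E'
from h import *; from station import bot; from scipy.optimize import least_squares
T=bot.read_camera("top");S=bot.read_camera("scene")
t=lambda u,v:(325+u/4,155+v/4); s=lambda u,v:(265+(u-400)/4.444,135+v/4.5)
B=[(T,t(68,228),(-.041,.059,.046)),(T,t(252,304),(-.041,-.059,.046)),(T,t(303,183),(.041,-.059,.046)),
(S,s(585,328),(-.041,.059,0)),(S,s(585,258),(-.041,.059,.046)),(S,s(723,285),(-.041,-.059,0)),(S,s(723,210),(-.041,-.059,.046)),(S,s(497,278),(.041,.059,0)),(S,s(497,218),(.041,.059,.046))]
Li=[(T,t(165,45),(-.041,.059,.077)),(T,t(358,128),(-.041,-.059,.077)),(S,s(490,85),(-.041,.059,.047)),(S,s(648,48),(-.041,-.059,.047)),(S,s(480,72),(-.041,.059,.077)),(S,s(615,32),(-.041,-.059,.077))]
def r(p):
    return np.concatenate([(proj(c,world(p,l))[0]-uv) for c,uv,l in B]+[(proj(c,world(p,lid(p[3],l)))[0]-uv) for c,uv,l in Li])
o=least_squares(r,[.5,-.2,-.3,1.5],loss='soft_l1')
print(o.x); print(r(o.x).reshape(-1,2).round(1).tolist())
p=o.x;np.save('p.npy',p)
ims=[]
for c,(x0,y0,w,h) in ((T,(325,150,100,100)),(S,(260,125,100,100))):
    im=cv2.resize(c["color"][y0:y0+h,x0:x0+w,::-1],(400,400),interpolation=cv2.INTER_CUBIC)
    for z0,z1,f,col in ((0,.046,lambda l:l,(0,0,255)),(.047,.077,lambda l:lid(p[3],l),(0,255,255))):
        C=np.array([(x,y,z) for x in(-.041,.041) for y in(-.059,.059) for z in(z0,z1)])
        q=(proj(c,world(p,f(C)))+.5-[x0,y0])*4
        for i in range(8):
            for j in range(i):
                if bin(i^j).count('1')==1: cv2.line(im,tuple(map(int,q[i])),tuple(map(int,q[j])),col,1)
    ims.append(im)
cv2.imwrite('pics/fit0.png',np.hstack(ims))
E
```

```text
[ 0.52494389 -0.21365279 -0.42965348  1.45523047]
[[0.2, 0.7], [0.4, 1.7], [0.6, 0.6], [-0.8, 1.0], [-0.3, 0.6], [-0.5, -1.5], [0.5, -0.1], [-1.4, 1.8], [-1.2, -0.3], [-0.5, -0.4], [1.3, 0.0], [3.2, 1.4], [0.0, 0.1], [-1.9, -0.0], [0.0, -0.3]]
```

View pics/fit0.png

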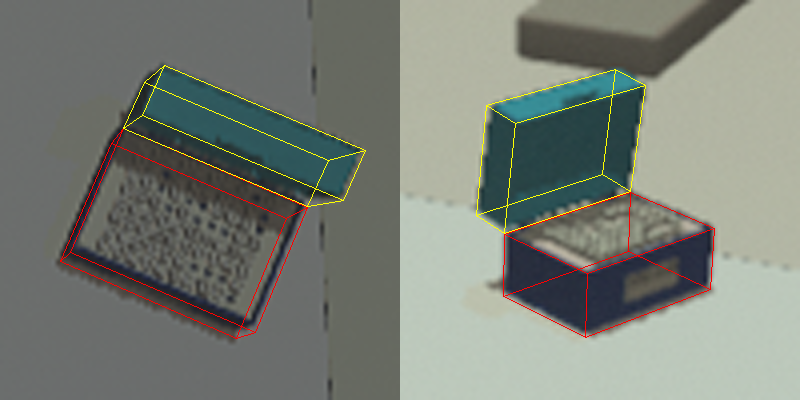

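```bash
python3 - <<'E'
from h import *; from station import bot
from scipy.spatial.transform import Rotation as R
o=bot.get_obs(); M=R.from_quat(o["tool_rot"],scalar_first=True).as_matrix(); print(M.round(3)); p=np.load('p.npy')
print('yaw tool z',np.arctan2(M[1,2],M[0,2]),'box y dir',p[2]+np.pi/2)
def W(bx,z): w=world(p,(bx,0,z))[0]; return w
print('above behind',((W(.100,.24)-o["eef_pos"])*1000).round())
for a in [1.45,1.2,1,.8,.6,.4,.2,0]:
    r=.070; u=np.array([-np.cos(a),np.sin(a)]);n=np.array([np.sin(a),np.cos(a)])
    q=np.array([.041,.047])+r*u+.030*n; q[0]+=.012*np.sin(a)
    print(a,q.round(4),W(*q).round(4))
E
```

```text
[[-0.     0.972  0.236]
 [ 0.001  0.236 -0.972]
 [-1.    -0.    -0.001]]
yaw tool z -1.3330333989019036 box y dir 1.1411428474667442
above behind [457. 400.   9.]
1.45 [0.0743 0.1201] [ 0.5925 -0.2446  0.1201]
1.2 [0.0548 0.1231] [ 0.5747 -0.2365  0.1231]
1 [0.0385 0.1221] [ 0.56   -0.2297  0.1221]
0.8 [0.0224 0.1181] [ 0.5453 -0.223   0.1181]
0.6 [0.0069 0.1113] [ 0.5313 -0.2165  0.1113]
0.4 [-0.0071  0.1019] [ 0.5185 -0.2107  0.1019]
0.2 [-0.0193  0.0903] [ 0.5074 -0.2056  0.0903]
0 [-0.029  0.077] [ 0.4986 -0.2016  0.077 ]
```

>>> {"name": "drive_tool", "arguments": {"slide": [[40,35,20],[90,80,20],[140,120,20],[190,165,20],[240,210,20],[290,250,20],[340,295,20],[390,340,20],[430,375,15],[457,400,10]], "turn": [[0,0,-0.07],[0,0,-0.14],[0,0,-0.21],[0,0,-0.28],[0,0,-0.35],[0,0,-0.42],[0,0,-0.49],[0,0,-0.56],[0,0,-0.63],[0,0,-0.67]], "gripper": [0,0,0,0,0,0,0,0,0,0]}}

```text
t: 1.2
eef_pos: [0.5346, -0.3277, 0.2467]
tool_rot: [0.38, 0.596, 0.38, -0.596]
contact_force: [-0.0, -0.5, 0.4]
gripper_width: -0.003
```

>>> {"name": "drive_tool", "arguments": {"slide": [[30,25,0],[60,52,0],[81,72,0],[81,72,0],[81,72,-5]], "turn": [[0,0,0],[0,0,0],[0,0,0],[0,0,0],[0,0,0]], "gripper": [0,0,0,0,0]}}

```text
t: 1.7
eef_pos: [0.6161, -0.2553, 0.2418]
tool_rot: [0.381, 0.596, 0.381, -0.595]
contact_force: [-0.1, -0.4, 0.3]
gripper_width: -0.005
```

```bash
python3 - <<'E'
from station import bot; import cv2,numpy as np
from scipy.spatial.transform import Rotation as R
o=bot.get_obs();print(o["t"],o["eef_pos"],R.from_quat(o["tool_rot"],scalar_first=True).as_matrix().round(3),o["q"].round(2))
a=bot.read_camera("top")["color"][100:300,280:480];b=bot.read_camera("scene")["color"][60:260,220:420]
cv2.imwrite('pics/v1.png',cv2.resize(np.hstack([a,b])[:,:,::-1],(800,400)))
E
```

```text
1.7 [ 0.61612081 -0.25531744  0.24183177] [[ 0.001  0.908 -0.42 ]
 [ 0.    -0.42  -0.908]
 [-1.     0.001 -0.001]] [ 0.33  0.46 -0.05  1.56  0.02  1.12 -1.72]
```

View pics/v1.png

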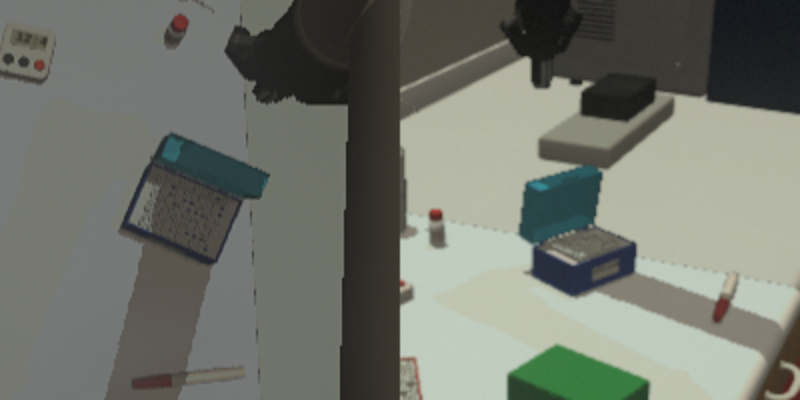

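The gripper is behind and above the lid (top crop (270,70)). The lid and box have not moved. Descending behind it.

>>> {"name": "drive_tool", "arguments": {"slide": [[0,0,-40],[0,0,-80],[0,0,-115],[0,0,-124],[0,0,-124]], "turn": [[0,0,0],[0,0,0],[0,0,0],[0,0,0],[0,0,0]], "gripper": [0,0,0,0,0]}}

```text
t: 2.3
eef_pos: [0.6125, -0.2581, 0.1156]
tool_rot: [-0.378, -0.596, -0.38, 0.598]
contact_force: [-0.1, -0.1, 0.3]
gripper_width: -0.001
```

```bash
python3 - <<'E'
from station import bot; import cv2,numpy as np
from h import *
o=bot.get_obs()
T=bot.read_camera("top");S=bot.read_camera("scene")
print(proj(T,o["eef_pos"])-[280,100],proj(S,o["eef_pos"])-[220,60])
cv2.imwrite('pics/v2.png',cv2.resize(np.hstack([T["color"][100:300,280:480],S["color"][60:260,220:420]])[:,:,::-1],(800,400)))
E
```

```text
[[116.56192225  63.88482863]] [[69.6959354  88.10319109]]
```

View pics/v2.png

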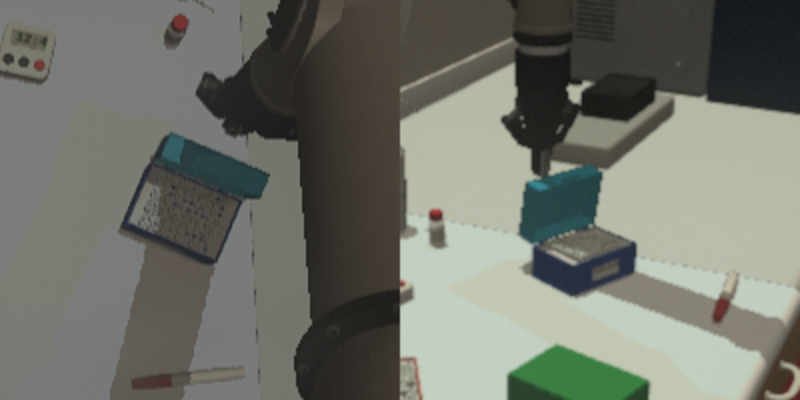

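>>> {"name": "drive_tool", "arguments": {"slide": [[-8,4,3],[-16,7,4],[-20,9,4],[-23,11,4],[-26,12,5],[-29,13,6],[-32,15,6],[-35,16,7],[-38,17,7],[-41,19,7]], "turn": [[0,0,0],[0,0,0],[0,0,0],[0,0,0],[0,0,0],[0,0,0],[0,0,0],[0,0,0],[0,0,0],[0,0,0]], "gripper": [0,0,0,0,0,0,0,0,0,0]}}

```text
t: 3.4
eef_pos: [0.5737, -0.2394, 0.1256]
tool_rot: [0.38, 0.597, 0.379, -0.597]
contact_force: [0.6, -0.3, 1.1]
gripper_width: -0.0
```

```bash
cat > look.py <<'E'
import sys
from station import bot; from h import *
o=bot.get_obs(); p=np.load('p.npy'); d=o["eef_pos"][:2]-p[:2]; k,s=np.cos(p[2]),np.sin(p[2])
print('tip in box',(k*d[0]+s*d[1]).round(4),(-s*d[0]+k*d[1]).round(4),o["eef_pos"].round(4),o["contact_force"].round(2))
T=bot.read_camera("top");S=bot.read_camera("scene")
cv2.imwrite(sys.argv[1],cv2.resize(np.hstack([T["color"][130:250,320:440],S["color"][110:230,250:370]])[:,:,::-1],(800,400),interpolation=cv2.INTER_CUBIC))
E
python3 look.py pics/v3.png
```

```text
tip in box 0.055 -0.0031 [ 0.5737 -0.2394  0.1256] [ 0.57 -0.29  1.14]
```

View pics/v3.png

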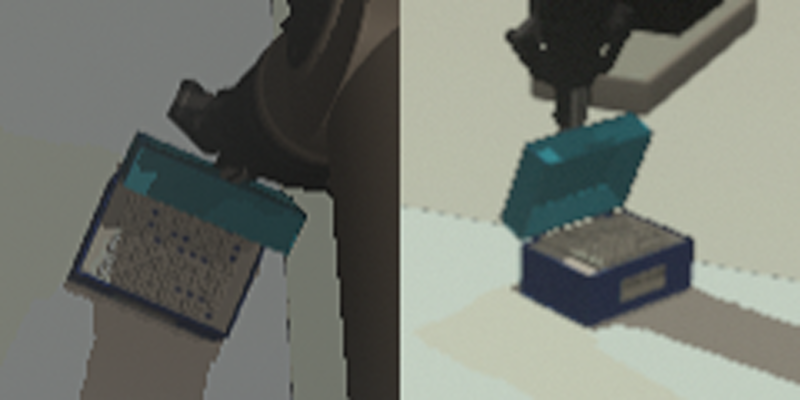

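The lid is turning with about 1 N of contact force, and the box is in place. Continuing along the arc.

>>> {"name": "drive_tool", "arguments": {"slide": [[-5,2,-1],[-10,5,-2],[-15,7,-3],[-20,9,-5],[-25,12,-7],[-30,14,-8],[-35,16,-11],[-40,18,-13],[-45,21,-16],[-50,23,-20]], "turn": [[0,0,0],[0,0,0],[0,0,0],[0,0,0],[0,0,0],[0,0,0],[0,0,0],[0,0,0],[0,0,0],[0,0,0]], "gripper": [0,0,0,0,0,0,0,0,0,0]}}

```text
t: 4.5
eef_pos: [0.5229, -0.2158, 0.1053]
tool_rot: [0.38, 0.597, 0.379, -0.597]
contact_force: [0.3, 0.1, 0.5]
gripper_width: -0.001
```

```bash
python3 look.py pics/v4.png
```

```text
tip in box -0.0009 -0.0028 [ 0.5229 -0.2158  0.1053] [0.35 0.12 0.47]
```

View pics/v4.png

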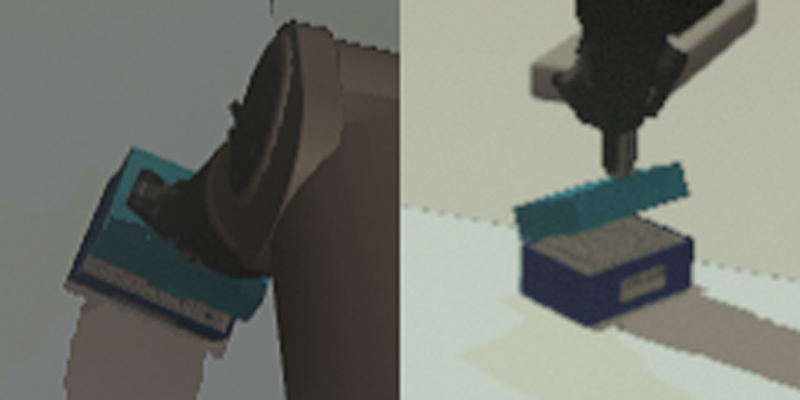

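>>> {"name": "drive_tool", "arguments": {"slide": [[-4,2,-3],[-8,4,-6],[-12,6,-9],[-15,7,-12],[-18,8,-15],[-20,9,-18],[-21,10,-21],[-21,10,-24],[-21,10,-26],[-21,10,-27]], "turn": [[0,0,0],[0,0,0],[0,0,0],[0,0,0],[0,0,0],[0,0,0],[0,0,0],[0,0,0],[0,0,0],[0,0,0]], "gripper": [0,0,0,0,0,0,0,0,0,0]}}

```text
t: 5.6
eef_pos: [0.5008, -0.2055, 0.0773]
tool_rot: [-0.379, -0.596, -0.38, 0.597]
contact_force: [-0.2, 0.0, 0.3]
gripper_width: -0.0
```

```bash
python3 look.py pics/v5.png
```

```text
tip in box -0.0254 -0.0026 [ 0.5008 -0.2055  0.0773] [-0.16  0.02  0.29]
```

View pics/v5.png

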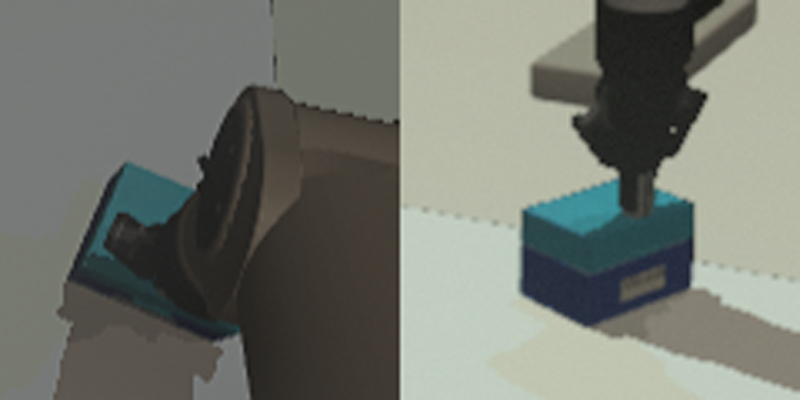

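Nearly shut. I'll press the last millimetres gently and watch the force.

>>> {"name": "drive_tool", "arguments": {"slide": [[0,0,-1],[0,0,-1],[0,0,-2],[0,0,-2]], "turn": [[0,0,0],[0,0,0],[0,0,0],[0,0,0]], "gripper": [0,0,0,0]}}

```text
t: 6.1
eef_pos: [0.5011, -0.2056, 0.0765]
tool_rot: [-0.379, -0.596, -0.38, 0.597]
contact_force: [-4.5, 2.4, 11.1]
gripper_width: 0.002
```

There is now an 11 N upward reaction with the tip at z = 76.5 mm, so the lid is seated on its stop. Retracting straight up and away.

>>> {"name": "drive_tool", "arguments": {"slide": [[0,0,3],[0,0,15],[0,0,50],[0,0,95],[0,0,140],[0,-40,165],[0,-80,170],[0,-120,170],[0,-160,170],[0,-200,170]], "turn": [[0,0,0],[0,0,0],[0,0,0],[0,0,0],[0,0,0],[0,0,0],[0,0,0],[0,0,0],[0,0,0],[0,0,0]], "gripper": [0,0,0,0,0,0,0,0,0,0]}}

```text
t: 7.1
eef_pos: [0.5009, -0.4071, 0.2475]
tool_rot: [-0.379, -0.596, -0.38, 0.597]
contact_force: [0.6, -0.5, 0.1]
gripper_width: 0.002
```

```bash
python3 - <<'E'
from station import bot; from h import *
p=np.load('p.npy'); T=bot.read_camera("top");S=bot.read_camera("scene"); ims=[]
for c,(x0,y0,w,h) in ((T,(325,150,100,100)),(S,(260,125,100,100))):
    im=cv2.resize(c["color"][y0:y0+h,x0:x0+w,::-1],(400,400),interpolation=cv2.INTER_CUBIC)
    for z0,z1,col in ((0,.046,(0,0,255)),(.047,.077,(0,255,255))):
        C=np.array([(x,y,z) for x in(-.041,.041) for y in(-.059,.059) for z in(z0,z1)])
        q=(proj(c,world(p,C))+.5-[x0,y0])*4
        for i in range(8):
            for j in range(i):
                if bin(i^j).count('1')==1: cv2.line(im,tuple(map(int,q[i])),tuple(map(int,q[j])),col,1)
    ims.append(im)
cv2.imwrite('pics/fit1.png',np.hstack(ims)); cv2.imwrite('pics/top9.png',T["color"][:,:,::-1])
E
```

```text
(no output)
```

View pics/fit1.png

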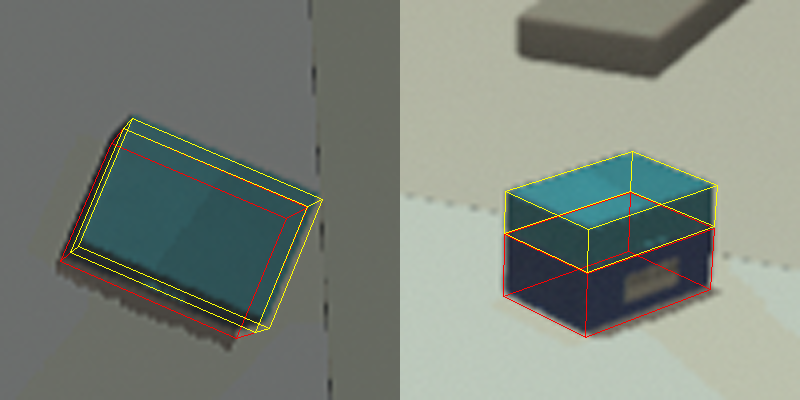

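View pics/top9.png

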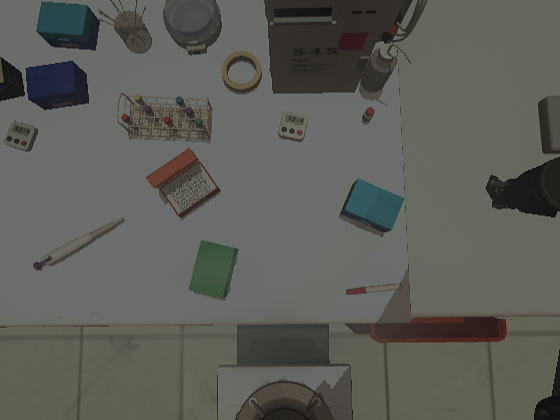

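The shut-box overlay matches both views: lid top face at z = 77 mm, base where it was. The orange box at (186,183) is still open and unmoved, and the arm is clear.

```bash
python3 - <<'E'
from station import bot
print(bot.hand_in())
E
```

```text
the job is handed in; nothing more can be done
None
```

The cyan lid is shut and the job is handed in. I pushed the lid round from behind with the closed fingertips and pressed it gently onto its base. Then I lifted the arm clear, finishing at about 7 s of the 32 s allowed.

- **Lid:** the press met its stop with the tip at z = 76.5 mm, against 77 mm for a shut box, with about 11 N of reaction.
- **Cyan box:** after retracting, the model of a shut box at the starting pose matched the scene view closely. In the top view it agreed to a pixel or two, and the base showed no visible shift.
- **Orange box:** in the last top view it is still open and in the same place.
- **Arm:** it was touching nothing at hand-in, and no checks failed or disagreed.

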